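# Hold the tube rack against the shaker's sprung stop

## Robot

A 6-joint arm with a two-finger parallel gripper is mounted at the origin on the work surface. World frame = base frame: x ahead of the robot, y to its left, z up, the work surface at z = 0. Lengths are in m, angles in degrees, forces in N, time in s.
With the tool pointing down it reaches from about 0.4 to 0.825 m from the base axis. Payload 7 kg.
Tool frame: the origin (TCP) lies at the centre of the arm's flange, where the gripper is bolted on; the fingertips stand 178 mm ahead of it and the grasp point (between the pads) lies 159 mm ahead of it; z points along the fingers, y is the line along which they close (so a half turn about z gives the same grasp; the last joint's range is limited). The gripper opens to 88 mm and grips with 3 to 60 N. Pads are 19 mm wide; open, the fingers measure 130 mm over their backs; the gripper's body (78 mm by 193 mm) begins 47 mm behind the grasp point.
Start: joints at [92.309, 20.546, 0.682, 0, -70.136, -16.507], TCP at [0.166, 0.654, 0.405] pointing down, gripper open.
Joint ranges: [-176.03, 176.03], [-82.01, 121.73], [-58.28, 71.71], [-173.87, 95.51], [-174.79, -0.11], [-173.66, 173.66]. Speed limits (degrees/s): [136.94, 136.94, 172.46, 180, 180, 180].

## Interface

Orientations are given as [roll, pitch, yaw] about the fixed x, y, z axes, in that order (R = Rz(yaw) Ry(pitch) Rx(roll)).
In Python, from plant import telemetry, snapshot, workorder, nets gives the robot as it stands.
- The arm moves only by the shell command python3 -m creep 'ROWS'. ROWS is JSON, a list that holds one entry, the list of rows, each a list of 5 numbers: the shift along the tool's x, y, z normalised to -1 to 1, where 1 is 0.2 m, then the turn about the tool's z normalised to -1 to 1, where 1 is pi/2 rad, then the opening, from 0 (shut) to 1 (fully open). In form: [[[x, y, z, spin, hand], ...]]. A call has 1 to 8 rows; each row shifts and turns the commanded pose from where the row before left it, along the tool's axes as they then stand; what a row does not reach is not made up. A row lasts 1/12 s, in which the tool goes at most 41.7 mm and 7.16 degrees, less where a joint would pass 70% of its speed; a pose out of reach is approached as far as the arm can. A call with a number of a shift or a turn outside -1 to 1 is refused whole. A call with a gripper value outside its range is refused whole. The fingers move at their own pace and stop on an object; the grip force is fixed at half the most. Time passes only in rows, so rows that do not move let the fingers close. It gives the time, the measured TCP pose, the force, the opening and the grip force at its end, in the units of the state.
- telemetry.get_obs(): the state, without advancing time (a new reading comes with each control period).
- snapshot(name): name is "side" or "top"; returns a dict with "frame" (400x640x3 uint8, red, green, blue), "fx", "fy", "cx", "cy" (pixels), "rvec" (rotation vector, rad) and "tvec" (3), from world to camera coordinates, as OpenCV has them. Camera axes: x right, y down, z forward; pixel columns grow to the right and rows downward; lengths in m; the calibration is good to about 2 mm. A picture is of the moment at which its call begins. There is no depth.
- workorder.close_job(): hands the job in; it is judged then, once.
Trained networks look in a picture, given as the dict that the camera call returned (one of the last four; its "shot" number tells which), for a name from the list of things; names that differ only in an ending like _2 or _b are one class to them, and where a whole thing is asked for, a point or a joint stands for the part that bears it (a point fixed in the world has none). Each returns a list of dicts, best first, with "confidence" (0 to 1); they miss things now and then, are a little off and sometimes report something else, mostly with a low value. They report only what shows in the picture. A call takes as long as a camera call. They do not tell look-alikes from the thing itself.
- nets.find_in(picture, query): "uv" ([column, row] in pixels, amid what is visible of it).
- nets.masks_of(picture, query): "region" (400x640 bool, what is visible of it) and "uv" ([column, row] in pixels, amid what is visible of it).
- nets.landmark_of(picture, query): "uv" ([column, row] in pixels: a listed point, or the origin of a listed thing).
The state is a dict: "clock": time; "joint_pos": joint angles; "qvel": joint speeds; "tau": joint torques, N m; "tool_pos": TCP position; "orientation": TCP orientation; "force": force on the tool from outside, world axes, zero at the start; "moment": the same for the moment, N m; "opening": finger opening in m; "gripper_force": force on a finger pad.
Only numpy, scipy, OpenCV 4.12 (cv2) and the standard library are available. Lean on these libraries where they do the work, as an engineer would, in place of code of your own. Each camera call takes 0.05 s, during which the arm holds its last target. There are 200 camera calls.

## Task

First turn the shaker's timer knob anticlockwise all the way back to its zero stop. Then slide the blue tube rack along the platform until its long side lies flat against the yellow sprung stop bar, ends level with the bar's ends, and push it until the bar's black pointer stands in the green part of the scale, never driving the bar to the end of its travel. Finish while still holding the rack pressed there, steady and flat on the platform, so that I can screw it down; leave the dishes, jar and glove box alone.

Things in the scene. Friction and masses are not known exactly. Their poses are not given: they have to be found in the camera images.
- shaker: White bench-top lab shaker, fixed. Origin on the bench under it; z up, x from its near side towards the sprung stop, y left. Offsets in other entries are in this frame, in mm. Aluminium platform: x -150 to 150, y -80 to 160, top at z 100. Grey control console at its right: x -130 to 70, y -195 to -80, top at z 90. Grey spring housing on the platform's far edge: x 106 to 148, top at z 136.
- platform (a point): Centre of the platform's top face, at (0, 40, 100) of the shaker; axes as the shaker's.
- timer (a joint): Timer knob on the console, vertical axis, rad. 0 = against the zero stop (bar grip along the shaker's x, white stripe at the near end, at the red mark); grows as the knob turns clockwise seen from above, up to 4.6. Starts at 0.7 to 1.5. Light friction, 0.04 N m, no spring: stays where it is left.
- timer_grip (a point): Point on the knob's axis at the height to grip, at (-40, -137.5, 127) of the shaker. Its axes turn with the knob, x along the bar grip. The black bar grip is 42 long, 14 thick, and reaches from 25 below this point to 7 above it, on a flat disc 44 across.
- stop_bar: Yellow stop bar standing across the platform on two sprung guide rods: 120 long (y), 12 thick (x), its top 36 above the platform. Origin at the middle of its near face (the one pressed), at platform height; x is the way it is pushed in. At rest the origin is at (55, 40, 100) of the shaker.
- stop_slide (a joint): How far the stop bar is pushed in along the shaker's +x, m: 0 at rest, hard end at 0.030. Linear spring, 500 N/m, no preload: 10 to 20 mm is 5 to 10 N. A black pointer on the bar runs over the scale on top of the spring housing: its tip is on white for 0 to 10 mm of push, on green for 10 to 20, on red beyond.
- rack: Loose blue tube rack, 80 (x) by 120 (y), 35 high, 0.5 to 0.85 kg. Origin at the centre of its underside; long sides face its +x and -x, same either way round. White upright grip rib at its middle: 12 thick (x), 44 long (y), from 35 to 70 high. Fixed capped tubes, tops 50 high, at |y| 27 to 57; deck beside the rib clear. Starts up to 0.35 rad askew, 65 to 100 mm short of touching the bar.
- dishes: Bystander: stack of culture dishes, 92 diameter, 65 high, loose on the bench to the left of the shaker. Origin under its centre.
- jar: Bystander: capped jar, 60 diameter, 85 high, loose on the bench to the left of the shaker. Origin under its centre.
- glove_box: Bystander: white and blue glove box 230 x 115 x 70 high, loose on the bench to the right of the shaker. Origin under its centre.
Not all that is in view belongs to the job. Leave any brown or orange look-alike of the rack alone.

How it is judged:
By the outcome, as a careful person would: the job done as asked, in the order asked, and still so for the second after the job is handed in, while the arm keeps its last pose, push and grip.
It also fails if it takes over 54 s, if anything falls off the work surface, if the arm or the gripper's body presses on something with over 40 N, if the wrist force passes 120 N, or if a joint passes its speed limit or range.

## Working session

There is one attempt and no reset: what is moved stays moved. The work goes in short steps, Python scripts to look and compute and a shell command to move; the robot and the scene stay as the last step left them, time stands still between calls to the robot, and variables do not carry over. Pictures are saved under pics/ and viewed, at most 10 in all, crops included, and the job is handed in when it is done.

```bash
mkdir -p pics
cat > h.py <<'E'
import numpy as np, cv2
from plant import telemetry, snapshot, workorder, nets
def ray(p,uv):
    R=cv2.Rodrigues(np.array(p["rvec"],float))[0];t=np.array(p["tvec"],float).ravel()
    d=R.T@np.array([(uv[0]-p["cx"])/p["fx"],(uv[1]-p["cy"])/p["fy"],1]);return -R.T@t,d
def onz(p,uv,z):
    c,d=ray(p,uv);return c+d*(z-c[2])/d[2]
def proj(p,X):
    K=np.array([[p["fx"],0,p["cx"]],[0,p["fy"],p["cy"]],[0,0,1.]])
    return cv2.projectPoints(np.array(X,float).reshape(-1,3),np.array(p["rvec"],float),np.array(p["tvec"],float),K,None)[0].reshape(-1,2)
def save(p,n): cv2.imwrite("pics/"+n,p["frame"][:,:,::-1])
E
python3 - <<'E'
from h import *
np.set_printoptions(precision=4,suppress=True)
ps={n:snapshot(n) for n in("top","side")}
for n,p in ps.items():
    save(p,n+"0.png");print(n,"cam",ray(p,(320,200)))
    for q,z in [("shaker",0),("platform",.1),("timer_grip",.127),("stop_bar",.1),("rack",.1),("dishes",0),("jar",0),("glove_box",0)]:
        for r in nets.landmark_of(p,q)[:3]: print(q,np.round(r["uv"],1),round(r["confidence"],2),onz(p,r["uv"],z))
o=telemetry.get_obs();print(o)
E
```

```text
top cam (array([ 0.3787, -0.0045,  0.9438]), array([ 0.2021, -0.0103, -0.9793]))
shaker [291.2 203.5] 0.95 [0.5685 0.0595 0.    ]
platform [269.8 199. ] 0.97 [0.5617 0.1011 0.1   ]
platform [177.5 241.6] 0.46 [0.4762 0.3104 0.1   ]
timer_grip [256.3 230.2] 0.59 [0.4881 0.1292 0.127 ]
timer_grip [350.3 211.9] 0.5 [ 0.5168 -0.078   0.127 ]
stop_bar [272.1 178.1] 0.56 [0.6108 0.0943 0.1   ]
rack [279.8 108.6] 0.82 [0.7826 0.0704 0.1   ]
rack [259.1 226.9] 0.8 [0.4989 0.1271 0.1   ]
rack [397.2 301.3] 0.8 [ 0.3199 -0.1674  0.1   ]
dishes [177.1 241.2] 0.73 [0.4888 0.3487 0.    ]
jar [207.  158.5] 0.73 [0.7012 0.2747 0.    ]
jar [413.2 191.2] 0.71 [ 0.5828 -0.2544  0.    ]
jar [177.8 242.2] 0.51 [0.4862 0.3469 0.    ]
glove_box [417.3 191.1] 0.84 [ 0.5824 -0.265   0.    ]
side cam (array([0.3368, 0.6052, 0.5568]), array([ 0.2835, -0.7903, -0.5435]))
shaker [307.4 266.6] 0.96 [0.5675 0.0599 0.    ]
platform [296.  243.3] 0.72 [0.5705 0.1025 0.1   ]
timer_grip [342.2 189. ] 0.62 [ 0.5268 -0.0777  0.127 ]
timer_grip [342.5 192.8] 0.18 [ 0.5217 -0.062   0.127 ]
stop_bar [274.3 234.9] 0.76 [0.6229 0.0903 0.1   ]
rack [330.  258.2] 0.89 [0.4935 0.1247 0.1   ]
rack [433.9 220.1] 0.86 [ 0.3179 -0.0514  0.1   ]
rack [197.8 247.3] 0.78 [0.751  0.1684 0.1   ]
jar [197.  329.1] 0.7 [0.7058 0.2736 0.    ]
glove_box [342.8 191.1] 0.8 [ 0.5781 -0.2686  0.    ]
{'clock': 0.9, 'joint_pos': array([ 92.3063,  20.5453,   0.6817,  -0.0002, -70.1369, -16.5062]), 'qvel': array([-0.0207,  0.0198,  0.0152, -0.0309, -0.0572, -0.1167]), 'tau': array([  0.0004, -58.2358,  29.3292,   7.0019,   0.0126,  -0.    ]), 'tool_pos': array([0.1656, 0.6543, 0.4047]), 'orientation': array([179.9996,   0.0001, -14.2   ]), 'force': array([-0.1353,  0.0765, -0.0324]), 'moment': array([ 0.0058, -0.0221, -0.0148]), 'gripper_force': 0.0, 'opening': 0.08762598531793246}
```

View pics/top0.png

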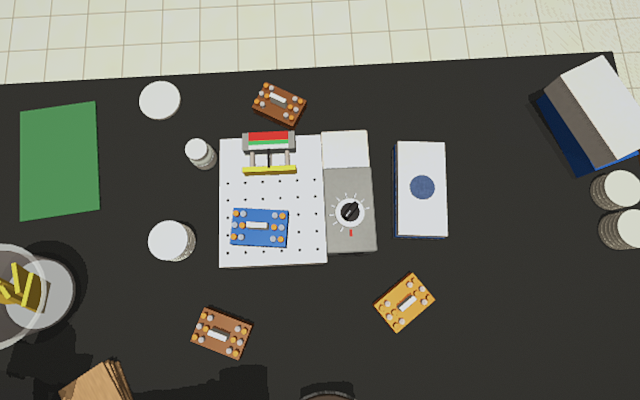

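View pics/side0.png

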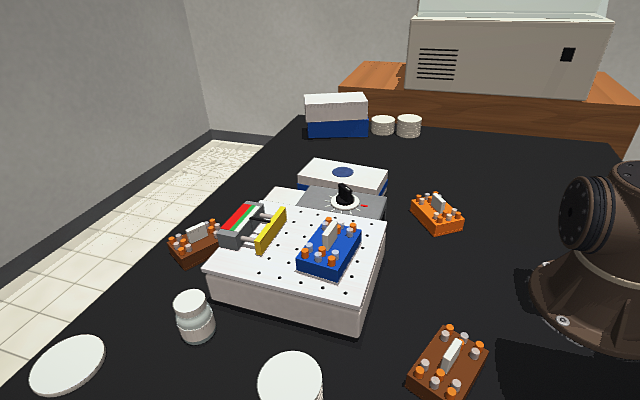

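The top view shows the blue rack at about (259,227) on the platform, and the yellow bar at (270,170). The knob is at (350,212), its stripe turned away from the red mark at (351,233). The other racks, brown and orange, lie off the platform. Next I fit precise poses from silhouettes.

```bash
cat > fit.py <<'E'
from h import *
from scipy.optimize import minimize
def cmask(p,kind,c,r):
    h=cv2.cvtColor(p["frame"],cv2.COLOR_RGB2HSV)
    lo,hi={"blue":((100,120,60),(125,255,255)),"yellow":((24,140,60),(34,255,255))}[kind]
    m=cv2.inRange(h,lo,hi);w=np.zeros_like(m);cv2.circle(w,tuple(int(v) for v in c),r,255,-1);m&=w
    n,l,s,_=cv2.connectedComponentsWithStats(m);m=np.where(l==1+np.argmax(s[1:,4]),255,0).astype(np.uint8)
    return m
def box(x0,x1,y0,y1,z0,z1): return np.array([[x,y,z] for x in(x0,x1) for y in(y0,y1) for z in(z0,z1)])
def place(B,x,y,a):
    c,s=np.cos(a),np.sin(a);return B@np.array([[c,s,0],[-s,c,0],[0,0,1]])+[x,y,0]
S=4
def hullimg(pts):
    im=np.zeros((1600,2560),np.uint8);cv2.fillConvexPoly(im,cv2.convexHull((np.array(pts)*S+S/2).astype(np.int32)),1);return im
def fit(kind,B,guess,ps,r=60):
    T=[]
    for p in ps:
        m=cmask(p,kind,proj(p,[guess[0],guess[1],.12])[0],r)
        T.append(hullimg(cv2.findNonZero(m).reshape(-1,2)))
    f=lambda v:sum(1-(a&b).sum()/((a|b).sum()) for p,a in zip(ps,T) for b in [hullimg(proj(p,place(B,*v)))])
    best=min((minimize(f,[guess[0],guess[1],a],method="Nelder-Mead",options=dict(initial_simplex=np.array([guess[0],guess[1],a])+np.array([[0,0,0],[.01,0,0],[0,.01,0],[0,0,.1]]),xatol=1e-4,fatol=1e-4)) for a in guess[2]),key=lambda q:q.fun)
    return best.x,best.fun
RACK=box(-.04,.04,-.06,.06,.1,.135); BAR=box(0,.012,-.06,.06,.1,.136)
E
python3 - <<'E'
from fit import *
np.set_printoptions(precision=4,suppress=True)
t,s=snapshot("top"),snapshot("side")
for ps in ([t],[s],[t,s]):
    print("rack",fit("blue",RACK,(.498,.127,(-.3,0,.3)),ps),"bar",fit("yellow",BAR,(.622,.09,(-.2,0,.2)),ps,50))
r,_=fit("blue",RACK,(.498,.127,(-.3,0,.3)),[t,s]);b,_=fit("yellow",BAR,(.622,.09,(-.2,0,.2)),[t,s],50)
sh=place(np.array([[-.055,-.04,0]]),*b)[0];print("shaker",sh)
im=t["frame"][:,:,::-1].copy();x0,y0=210,120
im=cv2.resize(im[y0:280,x0:390],None,fx=4,fy=4,interpolation=cv2.INTER_CUBIC)[:600]
def draw(pts,c):
    q=((proj(t,pts)-[x0,y0]+.5)*4).astype(int);cv2.polylines(im,[q.reshape(-1,1,2)],True,c,1)
sq=lambda x0,x1,y0,y1,z:np.array([[x0,y0,z],[x1,y0,z],[x1,y1,z],[x0,y1,z]])
a=b[2]
draw(place(sq(-.15,.15,-.08,.16,.1),sh[0],sh[1],a),(0,0,255))
draw(place(sq(-.13,.07,-.195,-.08,.09),sh[0],sh[1],a),(0,0,255))
draw(place(sq(-.04,.04,-.06,.06,.135),*r),(0,255,0));draw(place(sq(-.006,.006,-.022,.022,.17),*r),(0,255,0))
draw(place(sq(0,.012,-.06,.06,.136),*b),(255,0,255))
k=place(np.array([[-.04,-.1375,0]]),sh[0],sh[1],a)[0];print("knob",k)
for tt in (.7,1.1,1.5):
    q=place(sq(-.021,.021,-.007,.007,.134),k[0],k[1],a-tt); draw(q,(255,int(tt*150),0))
cv2.imwrite("pics/ov.png",im)
E
```

```text
rack (array([ 0.494 ,  0.1217, -0.1119]), np.float64(0.06956397016637983)) bar (array([ 0.6212,  0.0984, -0.0789]), np.float64(0.5114149821640903))
rack (array([ 0.4958,  0.118 , -0.0808]), np.float64(0.08884970762844258)) bar (array([0.6374, 0.0613, 0.0758]), np.float64(0.6930064465715959))
rack (array([ 0.4955,  0.1217, -0.0993]), np.float64(0.17258722580906583)) bar (array([0.6214, 0.0943, 0.0522]), np.float64(1.2262735689153332))
shaker [0.5685 0.0515 0.    ]
knob [ 0.5357 -0.0879  0.    ]
```

View pics/ov.png

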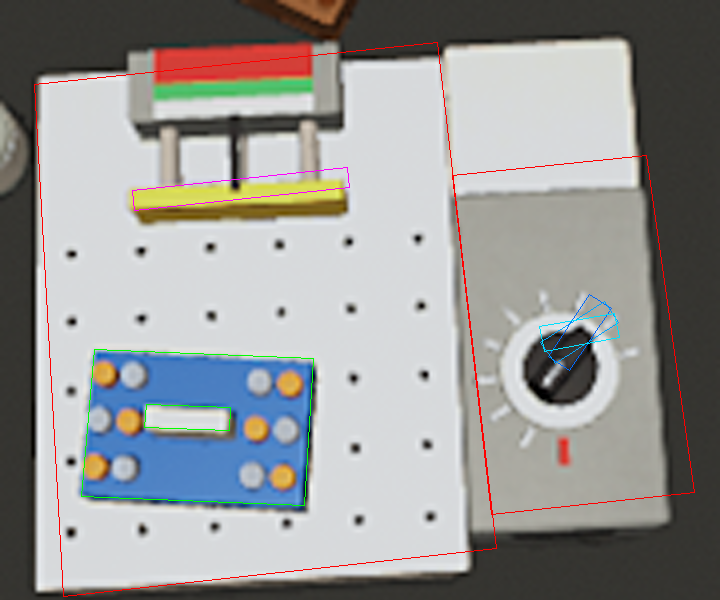

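The overlay shows a good rack fit, but the bar fit is off (colour mask too narrow). The platform corners in the crop are (37,75), (440,57), (470,570) and (37,592). I'll refit the shaker from those corners and a wider yellow mask.

```bash
sed -i 's/((24,140,60),(34,255,255))/((20,110,40),(36,255,255))/' fit.py
python3 - <<'E'
from fit import *
from scipy.optimize import least_squares
np.set_printoptions(precision=4,suppress=True)
t,s=snapshot("top"),snapshot("side")
cr=lambda c:np.array(c)/4+[210,120]-.5
C=np.array([onz(t,cr(c),.1) for c in [(37,75),(440,57),(470,570),(37,592)]])
M=np.array([[.15,.16,0],[.15,-.08,0],[-.15,-.08,0],[-.15,.16,0]])
q=least_squares(lambda v:(place(M,*v)-C)[:,:2].ravel(),[.57,.06,0]);print("shaker corners",q.x,q.fun)
for ps in ([t],[s],[t,s]): b,e=fit("yellow",BAR,(.622,.095,(-.05,.05)),ps,50);print("bar",b,e,"shaker",place(np.array([[-.055,-.04,0]]),*b)[0])
for v in (q.x,np.r_[place(np.array([[-.055,-.04,0]]),*b)[0][:2],b[2]]):
    k=place(np.array([[-.04,-.1375,0]]),*v)[0]
    e0,e1=[onz(t,cr(c),.134) for c in ((540,393),(598,337))];d=e0-e1
    print("knob",k,"mid",(e0+e1)/2,"theta",(v[2]-(np.arctan2(d[1],d[0])-np.pi))%6.283)
    print("proj knob top crop",(proj(t,[k[0],k[1],.134])[0]-[210,120]+.5)*4, "side",proj(s,[k[0],k[1],.134]))
E
```

```text
shaker corners [ 0.5635  0.0584 -0.0046] [-0.0014  0.0002  0.0001 -0.001   0.0008 -0.0001  0.0004  0.0008]
bar [ 0.6193  0.0971 -0.0238] 0.15512927439532942 shaker [0.5633 0.0584 0.    ]
bar [0.6191 0.0955 0.004 ] 0.0817084493964717 shaker [0.5642 0.0553 0.    ]
bar [0.619  0.0959 0.0134] 0.23587678929581757 shaker [0.5646 0.0552 0.    ]
knob [ 0.5228 -0.0789  0.    ] mid [ 0.518  -0.0808  0.134 ] theta 0.8559234445998314
proj knob top crop [565.0232 356.3901] side [[344.0476 186.359 ]]
knob [ 0.5264 -0.0828  0.    ] mid [ 0.518  -0.0808  0.134 ] theta 0.8739065535949466
proj knob top crop [571.708  349.5709] side [[343.0008 185.2966]]
```

Shaker at about (0.564, 0.058) with yaw near 0, knob at about (0.521, -0.079), theta about 0.86 rad. I'll turn the tool to yaw -49.5° and travel over the knob.

```bash
python3 -m creep '[[[0,0,0,0.0784,0.7],[0,0,0,0.0784,0.7],[0,0,0,0.0784,0.7],[0,0,0,0.0784,0.7],[0,0,0,0.0784,0.7],[0.1,0.025,0,0,0.7],[0.197,0.0515,0,0,0.7],[0.197,0.0515,0,0,0.7]]]'
python3 -m creep '[[[0.197,0.0515,0,0,0.7],[0.197,0.0515,0,0,0.7],[0.197,0.0515,0,0,0.7],[0.197,0.0515,0,0,0.7],[0.197,0.0515,0,0,0.7],[0.197,0.0515,0,0,0.7],[0.197,0.0515,0,0,0.7],[0.197,0.0515,0,0,0.7]]]'
python3 -m creep '[[[0.197,0.0515,0,0,0.7],[0.197,0.0515,0,0,0.7],[0.197,0.0515,0,0,0.7],[0.197,0.0515,0,0,0.7],[0.197,0.0515,0,0,0.7],[0.197,0.0515,0,0,0.7],[0.197,0.0515,0,0,0.7],[0,0,0,0,0.7]]]'
```

```text
clock: 1.77
tool_pos: [0.2102, 0.5622, 0.4037]
orientation: [180.0, -0.0, -49.4]
force: [2.1, -1.8, 0.1]
opening: 0.0614
gripper_force: 0.0
clock: 2.43
tool_pos: [0.3527, 0.2675, 0.4051]
orientation: [-179.9, 0.0, -49.4]
force: [0.9, 0.1, 0.5]
opening: 0.0615
gripper_force: 0.0
clock: 3.1
tool_pos: [0.4786, 0.0078, 0.4046]
orientation: [180.0, -0.1, -49.8]
force: [-0.4, 0.6, 0.7]
opening: 0.0611
gripper_force: 0.0
```

```bash
python3 -m creep '[[[0.156,0.04,0,0,0.7],[0.156,0.04,0,0,0.7],[0.156,0.04,0,0,0.7],[0,0,0.15,0,0.7],[0,0,0.15,0,0.7],[0,0,0,0,0.7]]]'
python3 - <<'E'
from h import *
t,s=snapshot("top"),snapshot("side")
a=cv2.resize(s["frame"][110:250,270:430],None,fx=2.5,fy=2.5);b=cv2.resize(t["frame"][140:280,290:450],None,fx=2.5,fy=2.5)
cv2.imwrite("pics/k1.png",np.hstack([a,b])[:,:,::-1])
for p in(t,s):
  for r in nets.landmark_of(p,"timer_grip")[:2]: print(r["uv"],r["confidence"],onz(p,r["uv"],.127))
E
```

```text
clock: 3.6
tool_pos: [0.5175, -0.0746, 0.3395]
orientation: [179.6, 0.3, -49.6]
force: [-1.6, 0.3, -1.7]
opening: 0.0616
gripper_force: 0.0
[352.6, 212.4] 0.44 [ 0.51539029 -0.08299006  0.127     ]
[345.3, 187.5] 0.53 [ 0.5217837  -0.08609738  0.127     ]
```

View pics/k1.png

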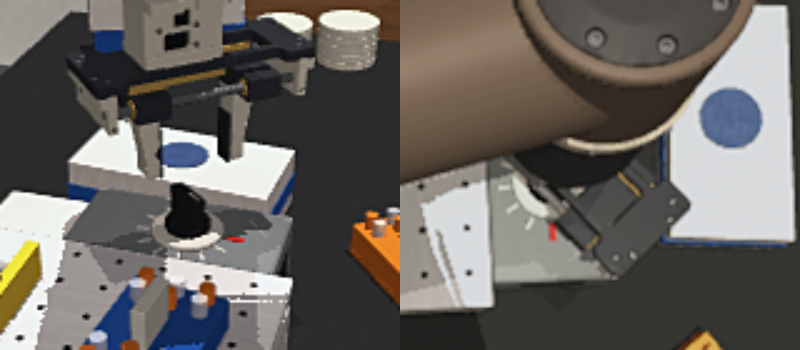

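The fingers straddle the black bar grip (side view at 185,205 of the crop). I'll lower them and close.

```bash
python3 -m creep '[[[0.035,0.005,0.13,0,0.7],[0,0,0.13,0,0.7],[0,0,0,0,0.7],[0,0,0,0,0],[0,0,0,0,0],[0,0,0,0,0],[0,0,0,0,0],[0,0,0,0,0]]]'
```

```text
clock: 4.47
tool_pos: [0.5235, -0.0796, 0.2939]
orientation: [-179.9, -0.1, -49.5]
force: [1.3, 0.1, -0.6]
opening: 0.0332
gripper_force: 0.0
```

```bash
python3 -m creep '[[[0,0,0.03,0,0],[0,0,0,0,0],[0,0,0,0,0],[0,0,0,0,0],[0,0,0,0,0],[0,0,0,0,0]]]'; python3 -c "
from plant import telemetry as t;o=t.get_obs();print(o['moment'],o['joint_pos'])"
```

```text
clock: 4.97
tool_pos: [0.5224, -0.08, 0.2861]
orientation: [179.9, 0.1, -49.5]
force: [-4.3, -2.0, -1.8]
opening: 0.0139
gripper_force: 29.8
[-0.90977895  1.54874894  0.0421871 ] [ 1.25650134e+01  1.32736032e+01 -2.67744615e+01 -1.22090038e-02
 -5.01006907e+01  2.79405926e+01]
```

Gripped (13.9 mm). Turning anticlockwise (negative spin), slowly towards the stop.

```bash
python3 -m creep '[[[0,0,0,-0.07,0],[0,0,0,-0.07,0],[0,0,0,-0.07,0],[0,0,0,-0.07,0],[0,0,0,-0.07,0],[0,0,0,-0.07,0],[0,0,0,0,0],[0,0,0,0,0]]]'; python3 -c "
from plant import telemetry as t;o=t.get_obs();print(o['moment'])"
python3 -m creep '[[[0,0,0,-0.03,0],[0,0,0,-0.03,0],[0,0,0,-0.03,0],[0,0,0,0,0]]]'; python3 -c "
from plant import telemetry as t;o=t.get_obs();print(o['moment'])"
```

```text
clock: 5.63
tool_pos: [0.5227, -0.0795, 0.2861]
orientation: [-180.0, 0.1, -11.9]
force: [-4.5, 2.0, -3.1]
opening: 0.0139
gripper_force: 29.8
[0.83227291 1.58956683 0.0405606 ]
clock: 5.97
tool_pos: [0.5227, -0.0794, 0.2861]
orientation: [-180.0, 0.1, -3.7]
force: [-3.5, 2.5, -3.8]
opening: 0.0138
gripper_force: 29.8
[1.19797    1.62627724 0.00924552]
```

```bash
for i in 1; do python3 -m creep '[[[0,0,0,-0.02,0],[0,0,0,-0.02,0],[0,0,0,0,0]]]'; python3 -c "
from plant import telemetry as t;o=t.get_obs();print(o['moment'])"; python3 -m creep '[[[0,0,0,-0.02,0],[0,0,0,-0.01,0],[0,0,0,0,0]]]'; python3 -c "
from plant import telemetry as t;o=t.get_obs();print(o['moment'])"; done
```

```text
clock: 6.22
tool_pos: [0.5228, -0.0793, 0.2861]
orientation: [-179.9, 0.1, -0.2]
force: [-3.8, 3.5, -4.4]
opening: 0.0142
gripper_force: 30.1
[ 1.24618714  1.45007048 -0.44507972]
clock: 6.47
tool_pos: [0.5229, -0.0794, 0.2861]
orientation: [-179.9, 0.0, 2.5]
force: [-3.5, 4.1, -5.8]
opening: 0.0144
gripper_force: 31.1
[ 1.5140983   1.24640657 -0.79130787]
```

The moment rose to -0.79 N m against the stop, so the knob is at zero. Releasing straight up.

```bash
python3 -m creep '[[[0,0,0,0,0.6],[0,0,0,0,0.6],[0,0,0,0,0.6],[0,0,0,0,0.6],[0,0,0,0,0.6],[0,0,-0.1,0,0.6],[0,0,-0.2,0,0.6],[0,0,-0.2,0,0.6]]]'
python3 -m creep '[[[0,0.2,-0.1,0.079,0.6],[0,-0.2,0,0.079,0.6],[0,-0.2,0,0.079,0.6],[0,-0.2,0,0.079,0.6],[0,-0.2,0,0.079,0.6],[0,-0.2,0,0.079,0.6],[0,0,0,0.079,0.6],[0,0,0,0.079,0.6]]]'
python3 - <<'E'
from fit import *
t,s=snapshot("top"),snapshot("side")
a=cv2.resize(s["frame"][110:250,270:430],None,fx=2.5,fy=2.5);b=cv2.resize(t["frame"][140:280,290:450],None,fx=2.5,fy=2.5)
cv2.imwrite("pics/k2.png",np.hstack([a,b])[:,:,::-1])
E
```

```text
clock: 7.13
tool_pos: [0.5228, -0.0799, 0.387]
orientation: [180.0, 0.2, 2.7]
force: [1.3, 0.5, 0.7]
opening: 0.0521
gripper_force: 0.0
clock: 7.8
tool_pos: [0.5852, 0.0656, 0.4048]
orientation: [180.0, -0.0, -53.1]
force: [0.1, -0.0, -0.5]
opening: 0.0524
gripper_force: 0.0
```

View pics/k2.png

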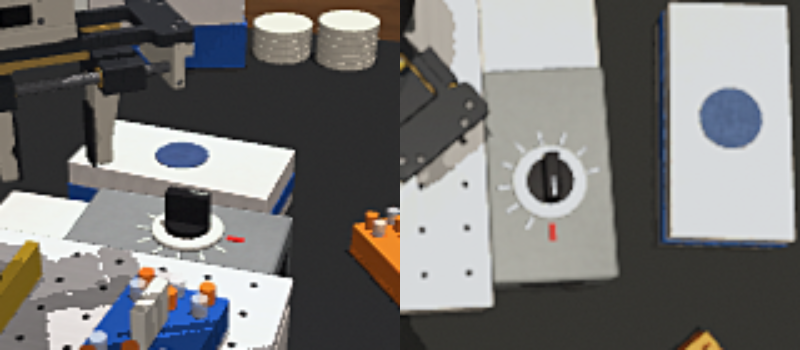

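The stripe now points at the red mark (552,232 in the right crop), so the knob is at zero. I'll refine shaker yaw from the hole grid and refit the rack.

Run:
```python
from fit import *
np.set_printoptions(precision=4,suppress=True)
s=snapshot("side");t=snapshot("top")
cr=lambda c:onz(t,np.array(c)/4+[210,120]-.5,.1)[:2]
A=np.array([cr(c) for c in [(71,254),(141,251),(210,247),(279,244),(348,241),(418,238)]]);B=np.array([cr(c) for c in [(71,532),(142,530),(215,527),(287,524),(359,519),(430,516)]])
print("rows yaw",[-1/np.polyfit(P[:,1],P[:,0],1)[0]*0 - np.degrees(np.arctan(np.polyfit(P[:,1],P[:,0],1)[0])) for P in(A,B)], "cols yaw",np.degrees(np.arctan2(*(A-B).T[::-1])),"spacing",np.linalg.norm(A[5]-A[0])/5,"centre",(A.mean(0)+B.mean(0))/2)
print("rack side",fit("blue",RACK,(.495,.121,(-.1,)),[s]))
```

```text
rows yaw [np.float64(-0.5370930236079307), np.float64(-0.6232242629427996)] cols yaw [-0.4147 -0.753  -0.4911 -0.4272 -0.3481 -0.6867] spacing 0.040100220518717616 centre [0.5241 0.0986]
rack side (array([ 0.4956,  0.1171, -0.082 ]), np.float64(0.090098524363604))
```

```bash
python3 -m creep '[[[0,0,0,0.0789,0.6],[0,0,0,0.0789,0.6],[0,0,0,0.0789,0.6],[0,0,0,0.0789,0.6],[0,0,0,0.0789,0.6],[0,0,0,0.0789,0.6],[0,0,0,0,0.6]]]'
```

```text
clock: 8.58
tool_pos: [0.584, 0.063, 0.4056]
orientation: [-180.0, 0.0, -95.6]
force: [0.4, -0.2, -0.9]
opening: 0.0523
gripper_force: 0.0
```

Shaker yaw is about -0.55° and the rack's about -5.7°. Moving over the rib and descending.

```bash
python3 -m creep '[[[-0.082,0.158,0,0,0.6],[-0.082,0.158,0,0,0.6],[-0.082,0.158,0,0,0.6],[0,0,0.11,0,0.6],[0,0,0.11,0,0.6],[0,0,0,0,0.6],[0,0,0,0,0.6]]]'
python3 - <<'E'
from h import *
s=snapshot("side");cv2.imwrite("pics/r1.png",cv2.resize(s["frame"][130:300,230:420],None,fx=3,fy=3)[:,:,::-1])
E
```

```text
clock: 9.17
tool_pos: [0.4943, 0.1213, 0.3612]
orientation: [179.9, -0.1, -95.2]
force: [1.0, -0.2, 0.8]
opening: 0.0526
gripper_force: 0.0
```

View pics/r1.png

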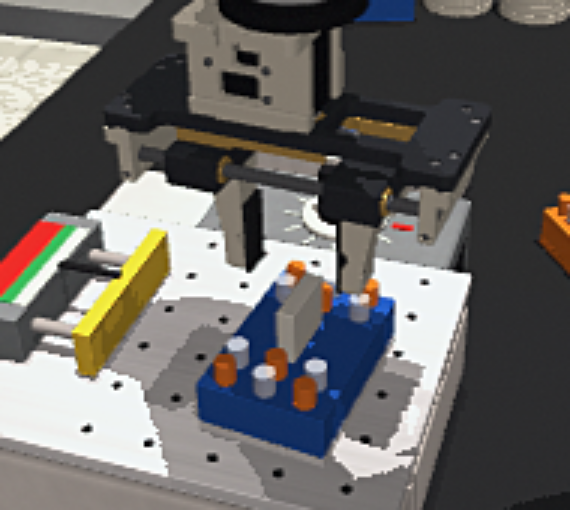

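The fingers sit either side of the white rib (300,315). Descending and gripping.

```bash
python3 -m creep '[[[0,0,0.1,0,0.6],[0,0,0.11,0,0.6],[0,0,0,0,0.6],[0,0,0,0,0],[0,0,0,0,0],[0,0,0,0,0],[0,0,0,0,0],[0,0,0,0,0]]]';python3 -m creep '[[[0,0,0,0,0],[0,0,0,0,0],[0,0,0,0,0],[0,0,0,0,0]]]'; python3 -c "
from plant import telemetry as t;o=t.get_obs();print(o['moment'])"
```

```text
clock: 9.88
tool_pos: [0.4947, 0.1217, 0.3203]
orientation: [-179.9, 0.1, -95.4]
force: [-0.7, 0.7, 0.1]
opening: 0.0252
gripper_force: 0.0
clock: 10.22
tool_pos: [0.4944, 0.1216, 0.3196]
orientation: [180.0, -0.0, -95.4]
force: [-3.6, -0.6, 6.4]
opening: 0.0116
gripper_force: 30.0
[0.20868241 1.16228498 0.03296493]
```

Gripped (11.6 mm). I'll square the rack to the shaker, then slide it towards the bar, stopping short to measure.

```bash
python3 -m creep '[[[0,0,0,-0.027,0],[0,0,0,-0.027,0],[0.036,-0.12,0,0,0],[0.036,-0.12,0,0,0],[0.036,-0.12,0,0,0],[0,0,0,0,0],[0,0,0,0,0]]]';python3 - <<'E'
from fit import *
np.set_printoptions(precision=4,suppress=True)
o=telemetry.get_obs();print(o['tool_pos'],o['orientation'],o['moment'])
s=snapshot("side");t=snapshot("top")
for ps in([s],[t],[s,t]): print("rack",fit("blue",RACK,(.567,.098,(0,)),ps))
print("bar side",fit("yellow",BAR,(.619,.097,(0,)),[s],50))
im=np.hstack([cv2.resize(s["frame"][180:300,220:370],None,fx=2.6,fy=2.6),cv2.resize(t["frame"][120:240,200:350],None,fx=2.6,fy=2.6)])
cv2.imwrite("pics/r2.png",im[:,:,::-1])
E
```

```text
clock: 10.8
tool_pos: [0.5684, 0.099, 0.3198]
orientation: [-179.8, 0.0, -90.6]
force: [3.9, -0.8, 2.4]
opening: 0.0116
gripper_force: 30.0
[0.5684 0.099  0.3198] [-179.8267    0.0006  -90.6326] [-0.318  -1.6009 -0.0106]
rack (array([0.5724, 0.0933, 0.0025]), np.float64(0.13272625527801796))
rack (array([ 0.5675,  0.0918, -0.0055]), np.float64(0.7265654928539855))
rack (array([0.5717, 0.0937, 0.0046]), np.float64(0.8629226154735713))
bar side (array([0.624 , 0.0976, 0.1082]), np.float64(0.22238750464856827))
```

View pics/r2.png

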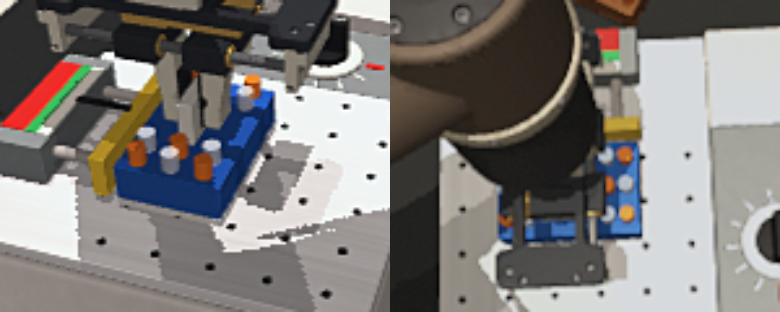

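The rack sits just short of the bar and squared up, right ends near-level at column 641 of the right crop. Now the end offset numerically from edge pixels.

Run:
```python
from fit import *
np.set_printoptions(precision=4,suppress=True)
t=snapshot("top");a=np.radians(-.55);sh=np.array([.564,.0584])
def toS(X): d=X[:2]-sh;return np.array([d[0]*np.cos(a)+d[1]*np.sin(a),-d[0]*np.sin(a)+d[1]*np.cos(a)])*1000
h=cv2.cvtColor(t["frame"],cv2.COLOR_RGB2HSV).astype(float)
f=t["frame"].astype(float)
for r in range(164,216,1):
    row=f[r,270:305]; sat=row.max(1)-row.min(1)
    # right edge: subpixel half-saturation crossing from the white platform side
    i=34
    while i>0 and sat[i]<60: i-=1
    if i==0: continue
    hi=sat[i-2];lo=sat[min(i+3,34)];m=(hi+lo)/2
    j=i-2
    while j<33 and sat[j+1]>m: j+=1
    c=270+j+(sat[j]-m)/max(sat[j]-sat[j+1],1)
    print(r,round(c,2),"hue",int(h[r,270+i-2,0]),toS(onz(t,(c,r),.135)))
```

```text
165 295.4 hue 23 [ 64.6358 -20.4723]
166 295.42 hue 23 [ 62.3102 -20.4491]
167 295.59 hue 23 [ 59.9718 -20.7473]
168 295.56 hue 23 [ 57.6576 -20.5969]
169 295.69 hue 23 [ 55.3284 -20.8112]
170 296.26 hue 22 [ 52.9549 -22.0019]
171 296.3 hue 22 [ 50.641  -22.0042]
172 296.27 hue 22 [ 48.3368 -21.8605]
173 292.68 hue 21 [ 46.4148 -13.803 ]
175 294.47 hue 108 [ 41.6214 -17.6351]
176 294.68 hue 111 [ 39.302  -18.0196]
177 295.62 hue 169 [ 36.9071 -20.0339]
178 295.65 hue 119 [ 34.6119 -20.0205]
179 295.66 hue 121 [ 32.3213 -19.9644]
180 295.7 hue 132 [ 30.0303 -19.9712]
181 295.91 hue 127 [ 27.7238 -20.3519]
182 295.65 hue 111 [ 25.4693 -19.7017]
183 295.59 hue 107 [ 23.1969 -19.4766]
184 295.53 hue 106 [ 20.9254 -19.286 ]
185 295.57 hue 107 [ 18.6479 -19.2754]
186 295.54 hue 107 [ 16.3786 -19.1426]
187 295.51 hue 107 [ 14.1127 -18.9932]
188 295.69 hue 107 [ 11.827  -19.3096]
189 295.99 hue 109 [  9.531 -19.894]
190 296.66 hue 111 [  7.199  -21.2858]
191 296.87 hue 114 [  4.917  -21.6817]
192 296.03 hue 112 [  2.7489 -19.7458]
193 295.6 hue 108 [  0.5387 -18.7422]
194 295.47 hue 107 [ -1.6986 -18.3583]
195 295.43 hue 107 [ -3.9444 -18.205 ]
196 295.45 hue 107 [ -6.1938 -18.1797]
197 295.55 hue 107 [ -8.4486 -18.317 ]
198 295.45 hue 106 [-10.6798 -18.0131]
199 295.61 hue 112 [-12.9368 -18.2999]
200 295.89 hue 161 [-15.2027 -18.8277]
201 295.56 hue 17 [-17.4028 -18.0236]
202 295.64 hue 18 [-19.6433 -18.1207]
203 295.62 hue 17 [-21.8713 -18.0065]
204 296.54 hue 172 [-24.1942 -19.9361]
205 296.08 hue 111 [-26.3711 -18.8493]
206 295.79 hue 106 [-28.5634 -18.139 ]
207 296.09 hue 107 [-30.8151 -18.7265]
208 296.26 hue 107 [-33.0503 -19.02  ]
209 296.14 hue 107 [-35.2528 -18.6756]
210 296.23 hue 109 [-37.4754 -18.805 ]
```

The rack's end is about 1.2 mm left of the bar's. I'll correct that and push slowly, about 12 mm gap plus 15 mm.

```bash
python3 -m creep '[[[0.006,-0.02,0,0,0],[0,-0.02,0,0,0],[0,0,0,0,0],[0,0,0,0,0]]]'; python3 -m creep '[[[0,-0.02,0,0,0],[0,-0.02,0,0,0],[0,0,0,0,0],[0,0,0,0,0]]]'; python3 -m creep '[[[0,-0.02,0,0,0],[0,-0.02,0,0,0],[0,0,0,0,0],[0,0,0,0,0]]]'
python3 - <<'E'
from fit import *
o=telemetry.get_obs();print(o['tool_pos'],o['orientation'],o['force'],o['moment'])
t,s=snapshot("top"),snapshot("side")
im=np.hstack([cv2.resize(s["frame"][180:290,220:320],None,fx=4,fy=4,interpolation=2),cv2.resize(t["frame"][125:235,210:310],None,fx=4,fy=4,interpolation=2)])
cv2.imwrite("pics/r3.png",im[:,:,::-1])
E
```

```text
clock: 11.28
tool_pos: [0.5726, 0.098, 0.3196]
orientation: [179.8, -0.0, -90.6]
force: [-5.3, 0.4, 10.2]
opening: 0.012
gripper_force: 30.0
clock: 11.62
tool_pos: [0.5802, 0.0977, 0.3197]
orientation: [179.8, -0.1, -90.6]
force: [-9.3, -0.5, 11.4]
opening: 0.0118
gripper_force: 30.0
clock: 11.95
tool_pos: [0.5873, 0.0976, 0.3198]
orientation: [179.7, -0.1, -90.6]
force: [-13.3, 1.2, 15.8]
opening: 0.0119
gripper_force: 30.0
[0.58731474 0.09757396 0.31975277] [ 1.79650772e+02 -6.78038074e-02 -9.05788852e+01] [-13.34185834   1.22358003  15.76455181] [5.15007863e-01 4.90872898e+00 3.06349170e-03]
```

View pics/r3.png

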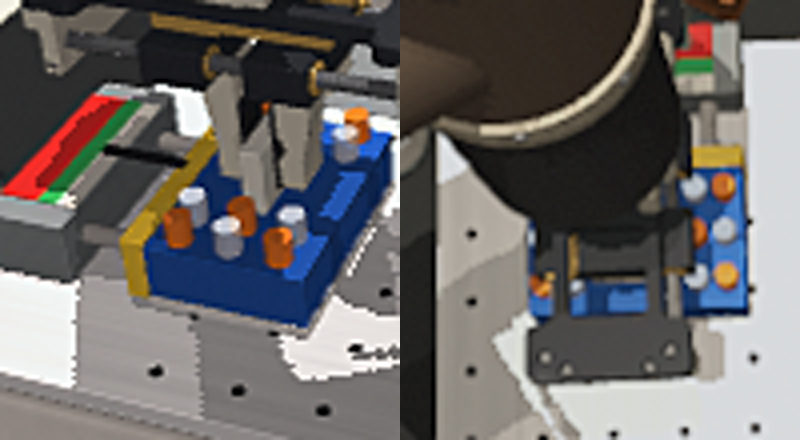

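The rack lies against the bar and the pointer tip (105,150 in the left crop) is near the white/green edge. The tool presses down about 16 N. I'll ease that by raising the command 1 mm, then read the scale numerically.

```bash
cat > scale.py <<'E'
from fit import *
o=telemetry.get_obs();print(o['tool_pos'],o['orientation'],o['force'],o['moment'])
s=snapshot("side");a=np.radians(-.55);sh=np.array([.564,.0584])
h=cv2.cvtColor(s["frame"],cv2.COLOR_RGB2HSV)
def cl(c):
    H,S,V=c
    if V<45: return "k"
    if S>110 and (H<10 or H>170): return "R"
    if S>110 and 45<H<85: return "G"
    return "w" if S<70 and V>130 else "."
for y in (.034,.036,.038,.039,.04,.041,.042,.044,.046,.06,.075):
    xs=np.arange(.06,.15,.001);P=place(np.array([[x,y,.136] for x in xs]),sh[0],sh[1],a)
    print("%3d"%(y*1000),"".join(cl(h[int(round(v)),int(round(u))]) for u,v in proj(s,P)))
E
python3 -m creep '[[[0,0,-0.005,0,0],[0,0,0,0,0],[0,0,0,0,0],[0,0,0,0,0]]]'; python3 scale.py
```

```text
clock: 12.38
tool_pos: [0.5874, 0.0976, 0.3198]
orientation: [179.6, -0.1, -90.6]
force: [-9.7, -0.2, 8.5]
opening: 0.0118
gripper_force: 30.0
[0.58738693 0.0975947  0.31978739] [ 1.79636305e+02 -6.65859696e-02 -9.05909161e+01] [-9.65032036 -0.15736534  8.50914719] [0.47888712 3.53374599 0.00861149]
 34 ...........kkkkkk.kkkkkkkkkkkkkkkkkkkkkkkkkkkkkkkkkkk.kkGGGGGGGGG...RRRRRRRRRRRRRRRRRRRRR.
 36 ............kkkkkkkkkkkkkkkkkkkkkkkkkkkkkkkkkkkkkkkkkkkkkGGGGGGGGG...RRRRRRRRRRRRRRRRRRRR.
 38 ............kkkkkkkkkkkkkkkkkkkkkkkkkkkkkkkkkkkkkkkkkkkkGGGGGGGGGG..RRRRRRRRRRRRRRRRRRRR..
 39 ...........kkkkkkkkk..kkkkkkkkkkk.kkkkkkkkkk.kkkkkkkkkkkwGGGGGGGGGG..RRRRRRRRRRRRRRRRRRR..
 40 ..............kkkkk......kkkkkkkk....kkkkkkk....wkkkkkkww...GGGGGG...RRRRRRRRRRRRRRRRRR...
 41 .................kk..........kkk........kkk.....wwwwkkkww..GGGGGGG..RRRRRRRRRRRRRRRRRRRR..
 42 ................ww.............................wwwwwwwww..GGGGGGGGG.RRRRRRRRRRRRRRRRRRRR..
 44 ................w.................................wwwwwwwGGGGGGGGGRRRRRRRRRRRRRRRRRRRRR...
 46 ........................................................wGGGGGGGGGGGRRRRRRRRRRRRRRRRRRRR..
 60 www...............ww...................................wwGGGGGGGGG..RRRRRRRRRRRRRRRRRRRRR.
 75 .......................................................wwGGGGGGGGGRRRRRRRRRRRRRRRRRRRRRRRk
```

The tip is about 1 mm short of green (green starts at offset 57, tip at about 56), so push is about 9 mm. Advancing about 6 mm more.

```bash
python3 -m creep '[[[0,-0.016,0,0,0],[0,-0.016,0,0,0],[0,0,0,0,0],[0,0,0,0,0],[0,0,0,0,0]]]'; python3 scale.py
python3 - <<'E'
from h import *
t,s=snapshot("top"),snapshot("side")
im=np.hstack([cv2.resize(s["frame"][195:285,225:325],None,fx=4,fy=4,interpolation=2),cv2.resize(t["frame"][125:215,210:310],None,fx=4,fy=4,interpolation=2)])
cv2.imwrite("pics/r4.png",im[:,:,::-1])
E
```

```text
clock: 12.85
tool_pos: [0.5931, 0.0976, 0.3198]
orientation: [179.5, -0.1, -90.6]
force: [-14.2, 2.3, 12.5]
opening: 0.012
gripper_force: 30.0
[0.59307852 0.09756156 0.31982211] [ 1.79534015e+02 -7.89035889e-02 -9.05904592e+01] [-14.21945627   2.28190739  12.53245975] [ 0.79795165  5.24856358 -0.03118818]
 34 ..................kkkkkkkkkkkkkkkkkkkkkkkkkkkkkkkkkkk.kkkkkkkkkGG...RRRRRRRRRRRRRRRRRRRR..
 36 .................kkkkkkkkkkkkkkkkkkkkkkkkkkkkkkkkkkkkkkkkkkkkkGGGG...RRRRRRRRRRRRRRRRRR...
 38 ..................kkkkkkkkkkkkkkkkkkkkkkkkkkkkkkkkkkkkkkkkkkkkkGGG..RRRRRRRRRRRRRRRRRRRR..
 39 ..................kk..kkkkkkkkkkk.kkkkkkkkkk.kkkkkkkkkkk.kkkkkGGGGG..RRRRRRRRRRRRRRRRRRR..
 40 .................kk......kkkkkkkk....kkkkkkk....wkkkkkk.....GkGGGG...RRRRRRRRRRRRRRRRRR...
 41 .................kk..........kkk........kkk.....wwwwkkk....GGGGGGG..RRRRRRRRRRRRRRRRRRRR..
 42 ...............................................wwwwwwww...GGGGGGGGG.RRRRRRRRRRRRRRRRRRRR..
 44 ..................................................wwwww..GGGGGGGGGRRRRRRRRRRRRRRRRRRRRR...
 46 ......................................................ww.GGGGGGGGGGGRRRRRRRRRRRRRRRRRRRR..
 60 wwwwwwwww..............................................wwGGGGGGGGG..RRRRRRRRRRRRRRRRRRRRR.
 75 .....................................................ww..GGGGGGGGGRRRRRRRRRRRRRRRRRRRRRRRk
```

View pics/r4.png

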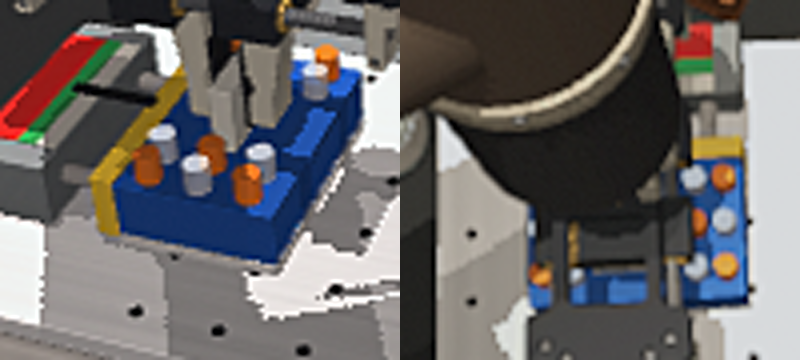

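The pointer tip is mid-green (offset about 62 in 57-67), and the rack is flush to the bar. I'll relieve the down-press another 1 mm, then check end alignment and flatness.

```bash
python3 -m creep '[[[0,0,-0.005,0,0],[0,0,0,0,0],[0,0,0,0,0],[0,0,0,0,0]]]'; python3 scale.py | head -6
python3 - <<'E'
from fit import *
from scipy.optimize import minimize
np.set_printoptions(precision=3,suppress=True)
t,s=snapshot("top"),snapshot("side");a=np.radians(-.55);sh=np.array([.564,.0584])
def toS(X): d=X[:2]-sh;return np.array([d[0]*np.cos(a)+d[1]*np.sin(a),-d[0]*np.sin(a)+d[1]*np.cos(a)])*1000
f=t["frame"].astype(float);Y={"bar":[],"rack":[]}
for r in range(159,200):
    sat=np.ptp(f[r,270:305],axis=1);i=34
    while i>0 and sat[i]<60:i-=1
    if i<3: continue
    m=(sat[i-2]+sat[min(i+3,34)])/2;j=i-2
    while j<33 and sat[j+1]>m:j+=1
    c=270+j+(sat[j]-m)/max(sat[j]-sat[j+1],1);p=toS(onz(t,(c,r),.1355));print(r,np.round(p,1),f[r,270+i-2].astype(int),end=" ; ")
# side view: bottom edge of +y face: compare observed lowest blue pixel per column to the projected flat edge
m=cmask(s,"blue",proj(s,[.593,.098,.12])[0],60)
print()
for z in (.1,):
  for x in np.arange(-.038,.04,.008):
    u,v=proj(s,place(np.array([[x,.06,z]]),.593,.0976,a))[0];col=int(round(u));rows=np.nonzero(m[:,col])[0];print(int(x*1000),round(v-rows.max(),1),end=" | ")
print()
for z in (.1,):
  for y in np.arange(-.05,.058,.012):
    u,v=proj(s,place(np.array([[-.04,y,z]]),.593,.0976,a))[0];row=int(round(v));cols=np.nonzero(m[row])[0];print(int(y*1000),round(u-cols.max(),1) if len(cols) else None,end=" | ")
E
```

```text
clock: 13.33
tool_pos: [0.5932, 0.0975, 0.3199]
orientation: [179.5, -0.1, -90.6]
force: [-11.1, 1.6, 4.9]
opening: 0.0117
gripper_force: 30.0
[0.59317639 0.0975343  0.31991556] [ 1.79512481e+02 -7.74220796e-02 -9.06079642e+01] [-11.13137995   1.64080735   4.8596114 ] [0.70215661 4.04760652 0.01300459]
 34 ..................kkkkkkkkkkkkkkkkkkkkkkkkkkkkkkkkkkk.kkkkkkkkkGG...RRRRRRRRRRRRRRRRRRRR..
 36 .................kkkkkkkkkkkkkkkkkkkkkkkkkkkkkkkkkkkkkkkkkkkkkGGGG...RRRRRRRRRRRRRRRRRR...
 38 ..................kkkkkkkkkkkkkkkkkkkkkkkkkkkkkkkkkkkkkkkkkkkkkGGG..RRRRRRRRRRRRRRRRRRRR..
 39 ..................kk..kkkkkkkkkkk.kkkkkkkkkk.kkkkkkkkkkk.kkkkkGGGGG..RRRRRRRRRRRRRRRRRRR..
 40 .................kk......kkkkkkkk....kkkkkkk....wkkkkkk.....GkGGGG...RRRRRRRRRRRRRRRRRR...
159 [ 78.5 -20.3] [181 157  87] ; 160 [ 76.1 -20.6] [188 156  53] ; 161 [ 73.8 -20.7] [190 159  59] ; 162 [ 71.4 -21. ] [196 164  60] ; 163 [ 69.1 -20.9] [176 143  45] ; 165 [ 64.6 -18.9] [ 18  66 135] ; 166 [ 62.1 -22.4] [ 59  75 124] ; 167 [ 59.7 -23.1] [138 106 115] ; 168 [ 57.5 -21.6] [172 122  94] ; 169 [ 55.2 -20.
[... 514 characters left out ...]
 120 190] ; 185 [ 18.5 -20.3] [ 70 125 195] ; 186 [ 16.2 -20.6] [ 69 124 194] ; 187 [ 13.9 -20.2] [ 63 123 196] ; 188 [ 11.7 -20.3] [ 68 122 195] ; 189 [  9.3 -21.3] [107 123 188] ; 190 [  7.1 -21.8] [150 122 158] ; 191 [  4.8 -21.5] [162 110  99] ; 192 [  2.5 -21.7] [127  91 111] ; 193 [  0.3 -21. ] [ 71  93 158] ; 194 [ -1.9 -20.6] [ 73 119 191] ; 195 [ -4.2 -20.4] [ 69 131 201] ; 196 [ -6.4 -20.5] [ 73 128 197] ; 197 [ -8.7 -20.3] [ 77 132 200] ; 198 [-10.9 -20.2] [ 63 113 181] ; 199 [-13.1 -19.5] [ 22  54 105] ; 
-38 3.4 | -30 3.6 | -22 3.7 | -13 3.8 | -5 2.9 | 2 3.1 | 10 3.2 | 18 3.4 | 26 3.5 | 34 2.7 | 
-50 2.8 | -38 1.8 | -26 2.8 | -14 2.7 | -2 2.5 | 9 2.3 | 21 3.0 | 33 2.6 | 45 3.2 |
```

Run:
```python
from fit import *
s=snapshot("side");f0=cv2.imread("pics/side0.png")[:,:,::-1].copy()
def rep(name,frame,x,y,a):
    p=dict(s);p["frame"]=frame;m=cmask(p,"blue",proj(p,[x,y,.12])[0],60)
    b=[];k=[]
    for X in np.arange(-.032,.03,.006):
        u,v=proj(p,place(np.array([[X,.06,.1]]),x,y,a))[0];r=np.nonzero(m[:,int(round(u))])[0];b.append(v-r.max()-.5)
    for Y in np.arange(-.05,.058,.01):
        u,v=proj(p,place(np.array([[-.04,Y,.1]]),x,y,a))[0];r=np.nonzero(m[:,int(round(u))])[0];k.append(v-r.max()-.5)
    print(name,"left face bottom",np.polyfit(np.linspace(-1,1,len(b)),b,1),"rear bottom",np.polyfit(np.linspace(-1,1,len(k)),k,1))
rep("before",f0,.4945,.121,-.1)
rep("now",s["frame"],.593,.0978,np.radians(-.6))
a=np.array([proj(s,[.593,.158,z])[0] for z in(.1,.11)]);print("px per 10mm z",a[1]-a[0])
r0=cv2.cvtColor(s["frame"],cv2.COLOR_RGB2HSV)
u,v=proj(s,place(np.array([[0,.06,.1]]),.593,.0978,-.01))[0];print("column now",[tuple(int(q) for q in s["frame"][r,int(u)]) for r in range(int(v)-7,int(v)+4)])
u,v=proj(s,place(np.array([[0,.06,.1]]),.4945,.121,-.1))[0];print("column before",[tuple(int(q) for q in f0[r,int(u)]) for r in range(int(v)-7,int(v)+4)])
```

```text
before left face bottom [0.23846441 2.14097399] rear bottom [0.68419082 3.64540229]
now left face bottom [-0.32766027  2.82731439] rear bottom [-0.40925363  2.69571172]
px per 10mm z [-0.54288544 -4.0494664 ]
column now [(18, 47, 99), (22, 49, 101), (18, 46, 99), (16, 45, 97), (5, 43, 114), (145, 136, 128), (146, 140, 137), (138, 132, 132), (120, 115, 114), (121, 118, 115), (123, 120, 117)]
column before [(18, 45, 95), (19, 45, 95), (18, 45, 94), (12, 41, 90), (2, 31, 86), (168, 164, 174), (135, 128, 124), (116, 111, 110), (229, 218, 215), (243, 246, 243), (237, 240, 237)]
```

Ends are level within about 0.5 mm and the rack is parallel to the bar. Its tilt is about 0.5°, with the same base offset as before the move. The pointer is mid-green. Confirming it is steady, then handing in.

```bash
python3 -m creep '[[[0,0,0,0,0],[0,0,0,0,0],[0,0,0,0,0],[0,0,0,0,0],[0,0,0,0,0],[0,0,0,0,0]]]' && python3 -c "
from plant import workorder;print(workorder.close_job())"
```

```text
clock: 14.03
tool_pos: [0.5932, 0.0976, 0.3199]
orientation: [179.5, -0.1, -90.6]
force: [-11.3, 1.7, 5.3]
opening: 0.0119
gripper_force: 30.0
the job is handed in; nothing more can be done
None
```

Job handed in at 14 s (no verdict returned): the timer knob is at its zero stop, and the rack is held against the stop bar with ends level to about 0.5 mm and the pointer mid-green (about 15 mm of push), tilted by about 0.5°.

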